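# Change the housing in a seating nest and hold the new one against both stops

### The job

Lift the checked connector housing out of the nest and lay it, without dropping it, base down in the free tray compartment with its white latch at the notched end. Then set the next housing from the bench on the nest plate, white latch towards the end stop, and gently press it fully home and flush into the corner against the long stop and the end stop at once, both spring pins pushed in. Finish while still holding it pressed against both stops, and leave the other housings, the brush and the bottle alone.

Things in the scene. Friction and masses are not known exactly. Their poses are not given: they have to be found in the camera images.
- housing_checked: The red connector housing in the nest at the start (checked): an upright block 66 mm long (x), 36 mm wide (y), 46 mm tall (z), about 90 g. Origin: centre of its underside; x runs along its length, the white latch is at its +x end, seen as a white bar on top. Stands loose, 4 to 10 mm off each stop; grip it across its width, above the stops.
- checked_latch (a point): Point on top of the checked housing at its white latch, 26.5 mm from the centre towards the +x end.
- housing_next: The next red connector housing, standing upright on the bench to the robot's right of the nest, same type: 66 mm long (x), 36 mm wide (y), 46 mm tall (z), about 90 g. Origin: centre of its underside; x runs along its length, the white latch is at its +x end.
- next_latch (a point): Point on top of the next housing at its white latch, 26.5 mm from the centre towards the +x end.
- nest: Fixed smooth, slippery aluminium plate 12 mm thick, x -99 to +85 mm, y -55 to +55 mm; origin on the bench, under the plate. Long stop on the -y side, end stop on the +x side of the seat; the other sides are open. At its -x end stands a black vision sensor (x -97 to -63 mm, 44 mm wide, top 64 mm above the bench).
- nest_seat (a point): Where the origin of a housing pressed fully home lies: on the plate's upper face, 12 mm above the bench, at x = 25 mm, y = 0 of the nest. The housing's x axis is then along the nest's x axis (latch at the end stop).
- nest_corner (a point): The corner on the plate's upper face (z = 12 mm of the nest) where the planes of the two stop faces meet: x = 58 mm, y = -18 mm of the nest.
- long_stop: Long polished steel stop bar (slippery), 60 mm (nest x) x 12 mm x 16 mm high above the plate, rigidly fixed. Origin: centre of its underside, on the plate. Its stop face looks to the nest's +y, at nest y = -18 mm.
- end_stop: Short polished steel stop bar (slippery), 12 mm (nest x) x 30 mm (nest y) x 16 mm high above the plate, rigidly fixed. Origin: centre of its underside, on the plate. Its stop face looks to the nest's -x, at nest x = 58 mm.
- long_pin (a joint): Spring seat-check pin: 6 mm brass pin standing 3 mm out of the middle of the long stop's face, 8 mm above the plate. Value in m: 0 out, grows as pushed in (nest -y), about 0.003 when flush with the face (housing home). 1.2 N to start, 2.4 N at flush; it pushes the housing back off the stop if let go.
- end_pin (a joint): The same kind of spring pin in the end stop's face, 8 mm above the plate, pushed in towards the nest's +x; 0 out, about 0.003 m when flush with the stop face; 1.2 to 2.4 N.
- compartment_free: The free one of three blue open-topped compartments standing end to end (88 mm apart) on a grey tray rail to the robot's left. Inside 74 mm (x) x 44 mm (y), walls 3 mm, inner floor 3 mm and rim 17 mm above its origin, which is the centre of its underside, 4 mm above the bench. The +x end wall has a 16 mm notch with white marks: the latch end (+x) goes there.
- housing_b: A finished housing of the same kind and size lying in another compartment; to be left alone. Origin: centre of its underside.
- housing_c: A finished housing of the same kind and size lying in another compartment; to be left alone. Origin: centre of its underside.
- brush: White-handled brush, 160 mm long, lying on the bench between nest and robot; to be left alone. Its x axis runs along its length.
- bottle: Small white bottle with blue cap, 42 mm across and 85 mm tall, standing on the bench beyond the gap between nest and tray; to be left alone. Origin: centre of its underside.
There are look-alikes about, which are no part of the job. What is shaped like the housing_checked but purple is not meant. What is shaped like the compartment_free but purple is not meant.

How it is judged:
On the way:
1. the checked housing lies base down in the free compartment, latch at the notch, and is let go (x of housing_checked in the frame of compartment_free between -0.0065 and 0.0065 m and y of housing_checked in the frame of compartment_free between -0.0065 and 0.0065 m and z of housing_checked in the frame of compartment_free between 0.001 and 0.0055 m and angle between housing_checked's own z axis and vertical below 0.06 rad and x of checked_latch in the frame of compartment_free above 0.015 m and contact force between housing_checked and the fingers below 0.05 N and linear speed of housing_checked below 0.03 m/s), for 0.2 s.
At the end, for the whole second after the job is handed in: Checked housing released in the free compartment, flat (0.06 rad), within 6.5 mm of its middle, latch at the notch. Next housing on the plate, within 1.8 mm and 0.035 rad of its seat, latch at the end stop, pins in over 2 mm, each stop pressed with 0.5 to 40 N, fingers still pressing it (all of step 1 and x of housing_next in the frame of nest between 0.0232 and 0.0268 m and y of housing_next in the frame of nest between -0.0018 and 0.0018 m and z of housing_next in the frame of nest between 0.0105 and 0.0138 m and angle between housing_next's own z axis and vertical below 0.04 rad and angle between the x axis of housing_next and the x axis of nest, either way round below 0.035 rad and x of next_latch in the frame of nest above 0.04 m and value of joint each of long_pin, end_pin above 0.002 m and contact force between housing_next and long_stop between 0.5 and 40 N and contact force between housing_next and end_stop between 0.5 and 40 N and contact force between housing_next and the fingers above 0.5 N and linear speed of housing_next below 0.02 m/s); the arm keeps its last pose, push and grip.
It fails at once if a finished housing, the brush or the bottle is disturbed (moved more than 10 mm, brush and bottle 20 mm) (distance of any of housing_b, housing_c from where it was at the start of the episode above 0.01 m or distance of any of brush, bottle from where it was at the start of the episode above 0.02 m).
It fails at once if the checked housing is dropped or thrown (moves faster than 0.5 m/s untouched by the gripper) (contact force between housing_checked and the fingers below 0.01 N and linear speed of housing_checked above 0.5 m/s).
It fails at once if a housing is rammed against a stop (more than 60 N) (contact force between any of housing_checked, housing_next and long_stop above 60 N or contact force between any of housing_checked, housing_next and end_stop above 60 N).
It also fails if it takes over 64 s, if anything falls off the work surface, if the arm or the gripper's body presses on something with over 40 N, if the wrist force passes 120 N, or if a joint passes its speed limit or range.

### The arm

A 6-joint arm with a two-finger parallel gripper is mounted at the origin on the work surface. World frame = base frame: x ahead of the robot, y to its left, z up, the work surface at z = 0. Lengths are in m, angles in rad, forces in N, time in s.
With the tool pointing down it reaches from about 0.325 to 0.85 m from the base axis. Payload 4.4 kg.
Tool frame: the origin (TCP) lies at the very end of the fingers, on their centre line; the grasp point (between the pads) lies 19 mm behind it (grip_depth is the distance from the TCP to the grasp point, in m); z points along the fingers, y is the line along which they close (so a half turn about z gives the same grasp; the last joint's range is limited). The gripper opens to 94 mm and grips with 3 to 60 N. Pads are 16 mm wide; open, the fingers measure 119 mm over their backs; the gripper's body (75 mm by 177 mm) begins 78 mm behind the grasp point.
Start: joints at [1.169, 0.207, 1.542, -0, 1.393, -0.15], TCP at [0.143, 0.557, 0.205] pointing down, gripper open.
Joint ranges: [-2.73, 2.73], [-0.86, 2.22], [0.23, 2.46], [-1.11, 4.25], [0.08, 2.63], [-2.82, 2.82]. Speed limits (rad/s): [2.79, 2.79, 3.14, 3.14, 3.14, 3.14].

### API

Orientations are given as a 3x3 rotation matrix whose columns are the frame's x, y, z axes.
In Python, from rig import observe, get_image, hand_in, spot_in, regions_of, grip_depth gives the robot as it stands. The module is installed in compiled form; this text tells all that it offers.
- The arm moves only by the tool carry_out, never from a script. Its argument "increments" is one flat list of numbers, 7 for each row, row after row: the shift along the tool's x, y, z in cm, then the turn, a rotation vector about the tool's x, y, z in degrees, then the opening, from 0 (shut) to 1 (fully open). A call has 1 to 20 rows; each row is the pose to reach, as a shift and turn from the pose commanded when the call began, along the tool's axes at that moment; what a row does not reach only later rows make up. A row lasts 1/10 s, in which the tool goes at most 50 mm and 8.59 degrees, less where a joint would pass 70% of its speed; a pose out of reach is approached as far as the arm can. A call with a gripper value outside its range is refused whole. The fingers move at their own pace and stop on an object; "newtons" is the grip in N (left out, the last holds). Time passes only in rows, so rows that repeat a pose let the fingers close. It gives the time, the measured TCP pose, the force and the opening at its end, in the units of the state.
- observe(): the state, without advancing time (a new reading comes with each control period).
- get_image(name): name is "scene" or "side" or "wrist"; returns a dict with "pixels" (384x512x3 uint8, blue, green, red), "depth" (384x512 float32, m along the optical axis (not along the pixel's ray), 0 where there is no reading), "fx", "fy", "cx", "cy" (pixels), "origin" and "rotation" of the camera in the world; the wrist camera has in their place "T_tool_cam" (4x4, takes a point from camera to tool coordinates, whose origin is the TCP and whose axes are the flange's). Camera axes: x right, y down, z forward; pixel columns grow to the right and rows downward; lengths in m; the calibration is good to about 2 mm. The wrist camera is an equidistant fisheye: a pixel r from the principal point sees the ray r / f radians off the axis. A picture is of the moment at which its call begins: read the wrist's pose just before it.
- hand_in(): hands the job in, once; it reports no verdict.
Trained networks look in the newest picture that a camera, given by its name, has taken for a name from the list of things; names that differ only in an ending like _2 or _b are one class to them, and where a whole thing is asked for, a point or a joint stands for the part that bears it (a point fixed in the world has none). Each returns a list of dicts, best first, with "conf" (0 to 1); they miss things now and then, are a little off and sometimes report something else, mostly with a low value. They report only what shows in the picture. A call takes as long as a camera call. They do not tell look-alikes from the thing itself.
- spot_in(camera, name): "extent" ([left, top, width, height] in pixels, round what is visible of it).
- regions_of(camera, name): "mask" (384x512 bool, what is visible of it) and "extent" ([left, top, width, height] in pixels, round what is visible of it).
The state is a dict: "clock": time; "joint_positions": joint angles; "qd": joint speeds; "effort": joint torques, N m; "position": TCP position; "tool_rot": TCP orientation; "ft_force": force on the tool from outside, world axes, zero at the start; "torque": the same for the moment, N m; "finger_gap": finger opening in m.
Only numpy, scipy, OpenCV 4.12 (cv2) and the standard library are available. Lean on these libraries where they do the work, as an engineer would, in place of code of your own. Each camera call takes 0.05 s, during which the arm holds its last target. There are 200 camera calls.

## Working session

There is one attempt and no reset: what is moved stays moved. The work goes in short steps, Python scripts to look and compute and a tool call to move; the robot and the scene stay as the last step left them, time stands still between calls to the robot, and variables do not carry over. Pictures are saved under pics/ and viewed, on a budget of 10 in all, crops included, one or two more only if the job needs it, and the job is handed in when it is done.

Besides the shell and the picture viewer there is one more tool, called after "Emit:" as name(argument=value, ...), one argument or row to a line, values as JSON. carry_out: Moves the arm, as the interface text tells. Its arguments: {"type":"object","properties":{"increments":{"type":"array"},"newtons":{"type":"number"}},"required":["increments"]}

```bash
mkdir -p pics
cat > h.py <<'E'
import numpy as np,cv2
from rig import *
def cloud(im):
    d=im["depth"];v,u=np.mgrid[:384,:512]
    p=np.stack([(u-im["cx"])/im["fx"]*d,(v-im["cy"])/im["fy"]*d,d],-1)
    return p@np.array(im["rotation"]).T+np.array(im["origin"])
E
python3 - <<'E'
from h import *
s=observe();print({k:np.round(s[k],3).tolist() for k in s})
a=[]
for n in("scene","side"):
    im=get_image(n);cv2.imwrite(f"pics/{n}.png",im["pixels"]);np.savez(n,**im)
    print(n,np.round(im["origin"],3),np.round(im["rotation"],3).tolist(),im["fx"])
    for c in("housing_checked","nest","compartment_free","housing_b","brush","bottle"):
        for r in spot_in(n,c): print(c,round(r["conf"],2),np.round(r["extent"]).astype(int).tolist())
E
```

```text
{'clock': 0.0, 'joint_positions': [1.169, 0.207, 1.542, 0.0, 1.393, -0.15], 'qd': [0.003, 0.001, 0.001, -0.0, 0.001, 0.002], 'effort': [0.044, -35.926, -26.9, 0.054, 0.325, -0.002], 'position': [0.143, 0.557, 0.205], 'tool_rot': [[-0.969, 0.248, 0.0], [0.248, 0.969, 0.0], [-0.0, 0.0, -1.0]], 'ft_force': [-0.366, 0.208, -0.191], 'torque': [0.018, -0.015, 0.007], 'finger_gap': 0.094}
scene [ 1.209 -0.335  0.63 ] [[0.457, 0.54, -0.707], [0.89, -0.286, 0.357], [-0.009, -0.791, -0.611]] 393.77098654717565
housing_checked 0.84 [248, 208, 29, 29]
housing_checked 0.77 [200, 181, 22, 32]
nest 0.64 [197, 210, 101, 56]
compartment_free 0.55 [358, 158, 28, 17]
housing_b 0.66 [309, 172, 33, 25]
housing_b 0.57 [336, 159, 27, 21]
bottle 0.89 [320, 205, 20, 39]
side [ 0.389 -0.575  0.769] [[0.972, -0.172, 0.159], [-0.234, -0.737, 0.633], [0.008, -0.653, -0.757]] 355.2541869464822
housing_checked 0.81 [213, 218, 34, 36]
housing_checked 0.61 [280, 189, 17, 34]
nest 0.88 [255, 191, 60, 72]
compartment_free 0.87 [180, 128, 27, 21]
compartment_free 0.51 [216, 120, 20, 20]
housing_b 0.89 [236, 144, 26, 25]
housing_b 0.74 [225, 128, 22, 23]
brush 0.78 [196, 183, 17, 50]
bottle 0.87 [293, 153, 16, 24]
```

View pics/scene.png

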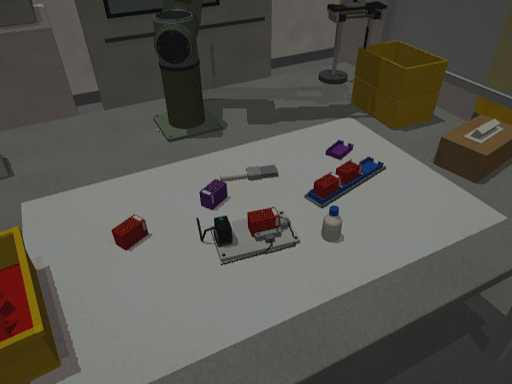

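View pics/side.png

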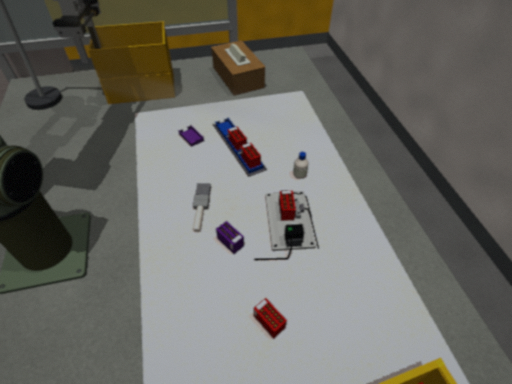

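The scene picture shows the nest at (250,240), with the checked housing at (263,221), the next housing at (130,232) and the free blue compartment at the far end at (371,165). In the side picture these are nest (292,220), next housing (270,317) and free compartment (226,126). Next I measure from depth.

Run:
```python
from h import *
for n in("scene","side"):
    im=dict(np.load(n+".npz"));P=cloud(im);hsv=cv2.cvtColor(im["pixels"],cv2.COLOR_BGR2HSV)
    h,s,v=[hsv[...,i].astype(int) for i in range(3)]
    ok=(P[...,0]>.2)&(P[...,0]<.9)&(abs(P[...,1])<.75)&(P[...,2]>.0)&(P[...,2]<.12)
    for col,m in(("red",((h<8)|(h>172))&(s>120)&(v>50)),("blue",(h>100)&(h<125)&(s>130)&(v>40))):
        k,l,st,c=cv2.connectedComponentsWithStats((m&ok).astype(np.uint8))
        for i in range(1,k):
            if st[i,4]<40: continue
            p=P[l==i];zt=np.percentile(p[:,2],97);t=p[p[:,2]>zt-.006].astype(np.float32)
            print(n,col,st[i].tolist(),"zt",zt.round(3),"top c",np.round(cv2.minAreaRect(t[:,:2]*1000),1) if 0 else [np.round(q,1) for q in cv2.minAreaRect(t[:,:2]*1000)])
```

```text
scene red [314, 160, 48, 38, 722] zt 0.055 top c [array([549.5, 228.5]), array([ 37.2, 154.6]), np.float64(16.6)]
scene red [248, 208, 32, 29, 507] zt 0.06 top c [array([611.8, -24.6]), array([65.1, 34.2]), np.float64(79.5)]
scene red [112, 215, 35, 35, 552] zt 0.048 top c [array([ 490.5, -301.7]), array([37.7, 64.6]), np.float64(30.1)]
scene red [127, 232, 21, 17, 45] zt 0.009 top c [array([ 503.6, -290.5]), array([ 4.9, 60.6]), np.float64(28.5)]
scene red [0, 263, 33, 78, 1812] zt 0.066 top c [array([ 652.4, -541.3]), array([13.6, 94.1]), np.float64(89.6)]
scene blue [308, 157, 75, 47, 506] zt 0.022 top c [array([538.8, 270.5]), array([ 50.5, 255.8]), np.float64(13.9)]
scene blue [330, 206, 9, 10, 75] zt 0.086 top c [array([693.7, 106. ]), array([17.3, 16.8]), np.float64(51.2)]
side red [229, 129, 31, 38, 478] zt 0.056 top c [array([547.2, 224. ]), array([ 36.3, 144.4]), np.float64(15.2)]
side red [280, 192, 16, 28, 357] zt 0.06 top c [array([608.1, -25.7]), array([61.5, 36. ]), np.float64(80.4)]
side red [254, 299, 32, 38, 537] zt 0.048 top c [array([ 488.9, -300.9]), array([36. , 63.5]), np.float64(27.4)]
side blue [216, 120, 47, 53, 308] zt 0.023 top c [array([533.5, 265.9]), array([ 48.6, 246.7]), np.float64(12.5)]
```

Emit:
carry_out(
  increments=[-40,-12.2,-9.5,0,0,60.6,1,-40,-12.2,-9.5,0,0,60.6,1,-40,-12.2,-9.5,0,0,60.6,1,-40,-12.2,-9.5,0,0,60.6,1,-40,-12.2,-9.5,0,0,60.6,1,-40,-12.2,-9.5,0,0,60.6,1,-40,-12.2,-9.5,0,0,60.6,1,-40,-12.2,-9.5,0,0,60.6,1,-40,-12.2,-9.5,0,0,60.6,1,-40,-12.2,-9.5,0,0,60.6,1,-40,-12.2,-9.5,0,0,60.6,1,-40,-12.2,-9.5,0,0,60.6,1],
)

```text
clock: 1.9
position: [0.4984, 0.34, 0.2995]
tool_rot: [[-0.261, 0.965, -0.002], [0.965, 0.261, -0.001], [0.0, -0.002, -1.0]]
ft_force: [0.2, -1.1, -1.9]
finger_gap: 0.094
```

```bash
cat >> h.py <<'E'
def wrist(tag):
    s=observe();im=get_image("wrist");T=np.eye(4);T[:3,:3]=s["tool_rot"];T[:3,3]=s["position"];T=T@np.array(im["T_tool_cam"])
    np.savez(tag,**im,T=T);cv2.imwrite(f"pics/{tag}.png",im["pixels"]);return s,im,T
def wcloud(im,T):
    d=im["depth"];v,u=np.mgrid[:384,:512];x=(u-im["cx"])/im["fx"];y=(v-im["cy"])/im["fy"];r=np.hypot(x,y)+1e-9
    k=np.tan(np.minimum(r,1.5))/r
    return np.stack([x*k*d,y*k*d,d],-1)@T[:3,:3].T+T[:3,3]
def topdown(im,T,c,half,z,px=400):
    """rectify onto plane z; image right = +x world, up=+y"""
    g=np.linspace(-half,half,px);X,Y=np.meshgrid(c[0]+g,c[1]-g)
    p=(np.stack([X,Y,np.full_like(X,z)],-1)-T[:3,3])@T[:3,:3]
    n=np.hypot(p[...,0],p[...,1]);th=np.arctan2(n,p[...,2])/n
    return cv2.remap(im["pixels"],(p[...,0]*th*im["fx"]+im["cx"]).astype(np.float32),(p[...,1]*th*im["fy"]+im["cy"]).astype(np.float32),1)
E
python3 - <<'E'
from h import *
s,im,T=wrist("w1");print(s["clock"],np.round(s["position"],3),np.round(s["tool_rot"],3).tolist(),np.round(im["T_tool_cam"],3).tolist(),im["fx"],im["cx"],im["cy"])
P=wcloud(im,T);ok=im["depth"]>0
print("bench z",[np.round(P[r,c],3) for r,c in((100,100),(192,256),(300,400))])
for c in("compartment_free","housing_b"):
    for r in spot_in("wrist",c): print(c,round(r["conf"],2),np.round(r["extent"]).astype(int).tolist())
cv2.imwrite("pics/td1.png",np.hstack([topdown(im,T,(.514,.353),.08,.021),topdown(im,T,(.56,.2),.3,.02)]))
E
```

```text
1.9 [0.498 0.34  0.3  ] [[-0.261, 0.965, -0.002], [0.965, 0.261, -0.001], [0.0, -0.002, -1.0]] [[0.0, -0.973, -0.233, 0.068], [1.0, 0.0, 0.0, -0.0], [-0.0, -0.233, 0.973, -0.18], [0.0, 0.0, 0.0, 1.0]] 297.3186396354542 256.28109375761096 194.47985398792713
bench z [array([0.202, 0.388, 0.002]), array([0.507, 0.304, 0.023]), array([0.543, 0.365, 0.402])]
compartment_free 0.8 [178, 119, 37, 54]
compartment_free 0.67 [251, 134, 37, 52]
housing_b 0.85 [260, 246, 20, 32]
housing_b 0.59 [259, 193, 23, 50]
```

View pics/td1.png

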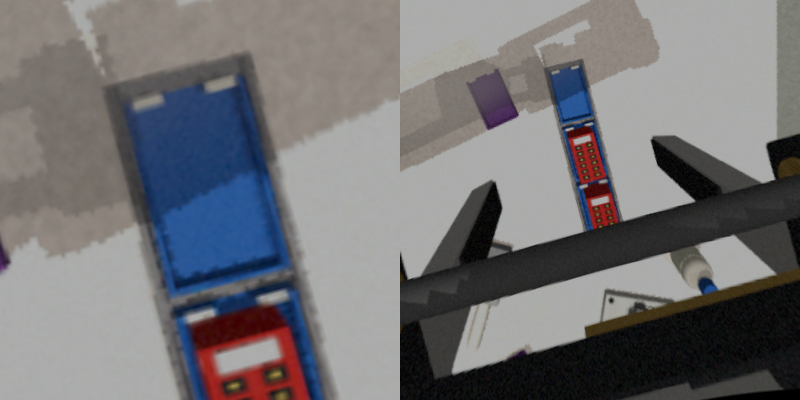

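The near-vertical view shows the free compartment upright, with its white notch marks at (148,102) and (221,84), so the notch is at the far +y end. The housings beside it have their latches at that end too.

Run:
```python
from h import *
im=dict(np.load("w1.npz"));T=im["T"];P=wcloud(im,T)
hsv=cv2.cvtColor(im["pixels"],cv2.COLOR_BGR2HSV)
a=np.radians(105)
for a in np.radians([102,103,104,105,106,107]):
    R=np.array([[np.cos(a),np.sin(a)],[-np.sin(a),np.cos(a)]])
    q=(P[...,:2]-[.514,.353])@R.T; z=P[...,2]
    box=(abs(q[...,0])<.06)&(abs(q[...,1])<.04)&(im["depth"]>0)
    rim=box&(z>.016)&(z<.026)
    fl=box&(z<.012)&(z>.003)
    side=rim&(q[...,1]>0)&(abs(q[...,0])<.03);s2=rim&(q[...,1]<0)&(abs(q[...,0])<.03)
    print(np.degrees(a),[np.round([np.median(q[m][:,1]),q[m][:,1].std()],4) for m in(side,s2)],
     [ (np.round([np.median(q[m][:,0]),q[m][:,0].std()],4),m.sum()) for m in (rim&(abs(q[...,1])<.018)&(q[...,0]>.02)&(q[...,0]<.05),rim&(abs(q[...,1])<.018)&(q[...,0]<-.02))])
# blue mask boundary
b=(hsv[...,0]>100)&(hsv[...,0]<125)&(hsv[...,1]>130)
m=b&(abs(P[...,0]-.514)<.06)&(abs(P[...,1]-.353)<.06)
k,l,st,c=cv2.connectedComponentsWithStats(m.astype(np.uint8));i=1+st[1:,4].argmax()
p=P[l==i];print(len(p),[np.round(x,1) for x in cv2.minAreaRect((p[:,:2]*1000).astype(np.float32))],np.percentile(p[:,2],[5,50,95]).round(4))
```

```text
102.0 [array([0.0192, 0.001 ]), array([-0.0275,  0.0013])] [(array([0.0433, 0.0013]), np.int64(37)), (array([-0.0437,  0.0078]), np.int64(151))]
103.0 [array([0.0191, 0.0009]), array([-0.0273,  0.0012])] [(array([0.0431, 0.0012]), np.int64(34)), (array([-0.0436,  0.0076]), np.int64(149))]
104.0 [array([0.0192, 0.0008]), array([-0.0275,  0.001 ])] [(array([0.0429, 0.0011]), np.int64(36)), (array([-0.0433,  0.0072]), np.int64(142))]
105.00000000000001 [array([0.0195, 0.001 ]), array([-0.0273,  0.001 ])] [(array([0.0427, 0.0011]), np.int64(33)), (array([-0.0435,  0.0072]), np.int64(144))]
106.0 [array([0.0193, 0.0011]), array([-0.0272,  0.0011])] [(array([0.0425, 0.0063]), np.int64(49)), (array([-0.0434,  0.0072]), np.int64(144))]
107.0 [array([0.0191, 0.0014]), array([-0.0274,  0.0012])] [(array([0.0426, 0.0064]), np.int64(46)), (array([-0.0432,  0.0072]), np.int64(143))]
1551 [array([515.8, 365.7]), array([50.4, 94.3]), np.float64(12.7)] [0.0068 0.0085 0.0225]
```

Emit:
carry_out(
  increments=[-44.2,-1.4,5,0,0,25,1,-44.2,-1.4,5,0,0,25,1,-44.2,-1.4,5,0,0,25,1,-44.2,-1.4,5,0,0,25,1,-44.2,-1.4,5,0,0,25,1,-44.2,-1.4,5,0,0,25,1,-44.2,-1.4,5,0,0,25,1,-44.2,-1.4,5,0,0,25,1,-44.2,-1.4,5,0,0,25,1,-44.2,-1.4,5,0,0,25,1,-44.2,-1.4,5,0,0,25,1,-44.2,-1.4,5,0,0,25,1,-44.2,-1.4,5,0,0,25,1],
)

```text
clock: 3.35
position: [0.601, -0.0891, 0.2509]
tool_rot: [[0.171, 0.985, 0.0], [0.985, -0.171, 0.0], [0.0, 0.0, -1.0]]
ft_force: [-0.3, -1.0, -1.8]
finger_gap: 0.0939
```

Run:
```python
from h import *
s,im,T=wrist("w2");print(s["clock"],np.round(s["position"],3),np.round(s["tool_rot"],3).tolist())
P=wcloud(im,T)
hsv=cv2.cvtColor(im["pixels"],cv2.COLOR_BGR2HSV);h,sa,v=[hsv[...,i].astype(int) for i in range(3)]
m=((h<8)|(h>172))&(sa>120)&(abs(P[...,0]-.61)<.1)&(abs(P[...,1]+.025)<.1)&(P[...,2]>.05)&(P[...,2]<.068)
t=P[m];print(len(t),t[:,2].mean(),[np.round(x,1) for x in cv2.minAreaRect((t[:,:2]*1000).astype(np.float32))])
cv2.imwrite("pics/td2.png",np.hstack([topdown(im,T,(.61,-.04),.11,.028),topdown(im,T,(.61,-.025),.08,.058)]))
```

```text
3.35 [ 0.601 -0.089  0.251] [[0.171, 0.985, 0.0], [0.985, -0.171, 0.0], [0.0, 0.0, -1.0]]
849 0.05927811995083008 [array([606.4, -46.6]), array([114.3,  36.1]), np.float64(82.3)]
```

View pics/td2.png

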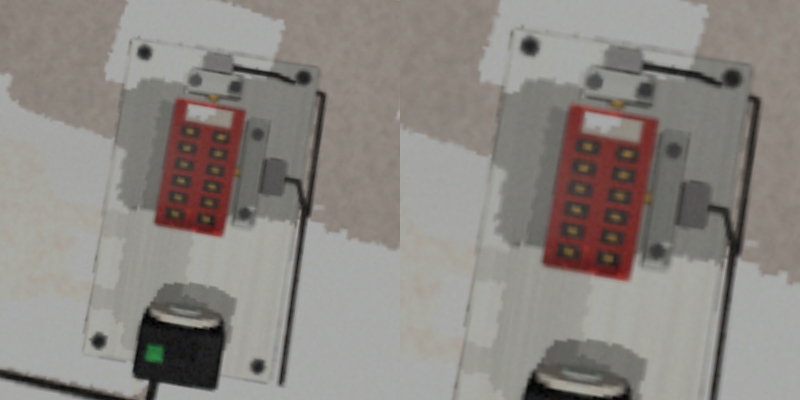

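The view shows the checked housing in the nest with its latch towards the end stop at (212,85). The long stop is on its right at (250,170). I now fit the housing and the stops from depth.

```bash
cat > nest.py <<'E'
from h import *
def fit(tag,c0,zt,win=.06):
    im=dict(np.load(tag+".npz"));P=wcloud(im,im["T"])
    hsv=cv2.cvtColor(im["pixels"],cv2.COLOR_BGR2HSV);h,sa,v=[hsv[...,i].astype(int) for i in range(3)]
    m=(np.hypot(P[...,0]-c0[0],P[...,1]-c0[1])<win)&(abs(P[...,2]-zt)<.005)
    k,l,st,c=cv2.connectedComponentsWithStats(m.astype(np.uint8),connectivity=4);i=1+st[1:,4].argmax()
    t=P[l==i];return len(t),t[:,2].mean().round(4),[np.round(x,1) for x in cv2.minAreaRect((t[:,:2]*1000).astype(np.float32))]
if __name__=="__main__":
    print(fit("w2",(.61,-.025),.059,.05))
    im=dict(np.load("w2.npz"));P=wcloud(im,im["T"]);T=im["T"]
    pl=P[(abs(P[...,2]-.013)<.004)&(np.hypot(P[...,0]-.6,P[...,1]+.05)<.14)].astype(np.float32)
    print("plate",len(pl),pl[:,2].mean(),[np.round(x,1) for x in cv2.minAreaRect(pl[:,:2]*1000)])
    st=P[(abs(P[...,2]-.0285)<.003)&(np.hypot(P[...,0]-.62,P[...,1]+.02)<.09)]
    for a in (79,80,81,82,83,84):
        r=np.radians(a);R=np.array([[np.cos(r),np.sin(r)],[-np.sin(r),np.cos(r)]])
        q=(st[:,:2]-[.61,-.025])@R.T
        L=q[(q[:,1]<-.02)&(q[:,1]>-.045)&(abs(q[:,0])<.03)];E=q[(q[:,0]>.033)&(q[:,0]<.06)&(abs(q[:,1])<.014)]
        pq=(pl[:,:2]-[.61,-.025])@R.T
        f=lambda x:np.percentile(x,[2,50,98]).round(4)
        print(a,"long y",len(L),f(L[:,1]),L[:,1].std().round(5),"end x",len(E),f(E[:,0]),E[:,0].std().round(5),"plate x",f(pq[:,0]),"y",f(pq[:,1]))
    cv2.imwrite("pics/td2b.png",topdown(im,T,(.6,-.04),.11,.012,800)[:600])
E
python3 nest.py
```

```text
(1518, np.float64(0.0594), [array([609.9, -21.7]), array([65.7, 36.1]), np.float64(80.4)])
plate 6677 0.01318815 [array([567.1, -53.1]), array([209.9, 202.8]), np.float64(80.8)]
79 long y 480 [-0.0442 -0.0293 -0.0209] 0.00614 end x 221 [0.0436 0.0507 0.0593] 0.00455 plate x [-0.1094 -0.0346  0.068 ] y [-0.0583  0.0008  0.0497]
80 long y 480 [-0.0444 -0.0293 -0.0212] 0.00613 end x 222 [0.0438 0.0506 0.0593] 0.00456 plate x [-0.1092 -0.0348  0.0678] y [-0.0576  0.0015  0.0495]
81 long y 482 [-0.0444 -0.0294 -0.0215] 0.00612 end x 222 [0.0438 0.0506 0.0593] 0.00456 plate x [-0.1095 -0.0348  0.068 ] y [-0.0574  0.0025  0.0499]
82 long y 490 [-0.0444 -0.0294 -0.0217] 0.00611 end x 221 [0.0437 0.0507 0.0593] 0.00454 plate x [-0.1094 -0.0347  0.0677] y [-0.0567  0.0033  0.0504]
83 long y 489 [-0.0443 -0.0293 -0.0218] 0.0061 end x 212 [0.0435 0.0507 0.0593] 0.00456 plate x [-0.1093 -0.0348  0.0676] y [-0.0568  0.0039  0.0515]
84 long y 493 [-0.0439 -0.0294 -0.0217] 0.00603 end x 211 [0.0434 0.0506 0.0593] 0.0046 plate x [-0.1094 -0.0348  0.0675] y [-0.0571  0.0045  0.0526]
```

Run:
```python
from h import *
im=dict(np.load("w2.npz"));P=wcloud(im,im["T"])
r=np.radians(81.5);R=np.array([[np.cos(r),np.sin(r)],[-np.sin(r),np.cos(r)]])
q=(P[...,:2]-[.61,-.025])@R.T;z=P[...,2]
for n,b in(("long",(abs(q[...,0]-.0)<.035)&(q[...,1]<-.019)&(q[...,1]>-.075)),("end",(abs(q[...,1])<.03)&(q[...,0]>.04)&(q[...,0]<.075))):
    for k in np.arange(.012,.06,.004):
        m=b&(z>=k)&(z<k+.004)
        if m.sum()>5: print(n,k.round(3),m.sum(),"x",np.percentile(q[m][:,0],[2,98]).round(3),"y",np.percentile(q[m][:,1],[2,98]).round(3))
# plate left edge yaw from depth: last plate pixel toward +y per x bin
xs=[];ys=[]
for x0 in np.arange(-.1,.06,.005):
    m=(abs(q[...,0]-x0)<.0025)&(abs(z-.013)<.0035)&(q[...,1]>.03)&(q[...,1]<.07)
    if m.sum()>4: xs.append(x0);ys.append(q[m][:,1].max())
xs=np.array(xs);ys=np.array(ys);p=np.polyfit(xs,ys,1)
for _ in range(3):
    g=abs(ys-np.polyval(p,xs))<.0015;p=np.polyfit(xs[g],ys[g],1)
print("edge yaw",81.5+np.degrees(np.arctan(p[0])),p,g.sum(),len(xs))
```

```text
long 0.012 747 x [-0.034  0.034] y [-0.058 -0.02 ]
long 0.016 17 x [-0.005  0.004] y [-0.058 -0.044]
long 0.02 11 x [0.001 0.005] y [-0.052 -0.02 ]
long 0.024 156 x [-0.026  0.02 ] y [-0.046 -0.022]
long 0.028 372 x [-0.024  0.032] y [-0.038 -0.022]
end 0.012 515 x [0.041 0.07 ] y [-0.029  0.03 ]
end 0.016 34 x [0.043 0.062] y [-0.029 -0.006]
end 0.02 16 x [0.041 0.061] y [-0.016  0.012]
end 0.024 110 x [0.04  0.066] y [-0.015  0.008]
end 0.028 193 x [0.044 0.062] y [-0.016  0.014]
edge yaw 81.03468432992527 [-0.00812147  0.05045359] 32 32
```

Emit:
carry_out(
  increments=[3.4,-0.2,5,0,0,0,1,6.8,-0.3,10,0,0,0,1,6.8,-0.3,14,0,0,0,1,6.8,-0.3,17,0,0,0,1,6.8,-0.3,19,0,0,0,1,6.8,-0.3,20.5,0,0,0,1,6.8,-0.3,21.6,0,0,0,1,6.8,-0.3,21.6,0,0,0,1,6.8,-0.3,21.6,0,0,0,0.5,6.8,-0.3,21.6,0,0,0,0.3,6.8,-0.3,21.6,0,0,0,0.3,6.8,-0.3,21.6,0,0,0,0.3,6.8,-0.3,21.6,0,0,0,0.3,6.8,-0.3,21.6,0,0,0,0.3],
  newtons=20,
)

```text
clock: 4.8
position: [0.6099, -0.0236, 0.0347]
tool_rot: [[0.173, 0.985, 0.0], [0.985, -0.173, -0.0], [-0.0, 0.0, -1.0]]
ft_force: [0.2, -0.2, -2.1]
finger_gap: 0.0491
```

Emit:
carry_out(
  increments=[0,0,0,0,0,0,0,0,0,0,0,0,0,0,0,0,0,0,0,0,0,0,0,0,0,0,0,0,0,0,0,0,0,0,0,0,0,0,0,0,0,0],
)

```text
clock: 5.4
position: [0.6098, -0.0235, 0.0344]
tool_rot: [[0.173, 0.985, -0.0], [0.985, -0.173, -0.0], [-0.0, -0.0, -1.0]]
ft_force: [-0.2, -0.3, -2.3]
finger_gap: 0.0358
```

Emit:
carry_out(
  increments=[0,0,-1,0,0,0,0,0,0,-4,0,0,0,0,0,0,-8,0,0,0,0,0,0,-12,0,0,0,0,3,-1.3,-13,0,0,-2,0,7,-3.1,-13,0,0,-5,0,11,-4.8,-13,0,0,-8,0,15,-6.6,-13,0,0,-11,0,19,-8.3,-13,0,0,-14,0,23,-10.1,-13,0,0,-17,0,27,-11.8,-13,0,0,-20,0,31,-13.6,-13,0,0,-22,0,34,-14.9,-13,0,0,-24,0,35.8,-15.7,-13,0,0,-24,0,35.8,-15.7,-13,0,0,-24,0,35.8,-15.7,-13,0,0,-24,0],
)

```text
clock: 7.0
position: [0.5171, 0.356, 0.1647]
tool_rot: [[-0.243, 0.97, 0.0], [0.97, 0.243, -0.001], [-0.001, 0.0, -1.0]]
ft_force: [-0.8, -1.0, -2.6]
finger_gap: 0.0358
```

Run:
```python
from h import *
s,im,T=wrist("w3");print(s["clock"],np.round(s["position"],4),np.round(s["tool_rot"],3).tolist(),s["finger_gap"])
P=wcloud(im,T);Rt=np.array(s["tool_rot"])
# held housing in tool frame
hsv=cv2.cvtColor(im["pixels"],cv2.COLOR_BGR2HSV);h,sa,v=[hsv[...,i].astype(int) for i in range(3)]
q=(P-s["position"])@Rt
m=(abs(q[...,0])<.06)&(abs(q[...,1])<.03)&(q[...,2]>-.04)&(q[...,2]<.03)&((h<8)|(h>172))&(sa>100)
t=q[m];print("held",len(t),np.percentile(t,[1,50,99],axis=0).round(4).tolist())
# compartment rim in tool frame
a=np.radians(104);R=np.array([[np.cos(a),np.sin(a)],[-np.sin(a),np.cos(a)]])
c=(P[...,:2]-[.5168,.3583])@R.T;z=P[...,2];rim=(abs(c[...,0])<.05)&(abs(c[...,1])<.035)&(z>.016)&(z<.027)
for n,mm in(("y+",rim&(c[...,1]>.015)&(abs(c[...,0])<.036)),("y-",rim&(c[...,1]<-.015)&(abs(c[...,0])<.036)),("x+",rim&(c[...,0]>.03)&(abs(c[...,1])<.018))):
    x=c[mm]; 
    if len(x): print(n,len(x),np.percentile(x,[5,50,95],axis=0).round(4).tolist())
cv2.imwrite("pics/w3v.png",np.hstack([im["pixels"][:,:400],topdown(im,T,(.5168,.3583),.08,.021,384)]))
```

```text
7.0 [0.5171 0.356  0.1647] [[-0.243, 0.97, 0.0], [0.97, 0.243, -0.001], [-0.001, 0.0, -1.0]] 0.035790070224306275
held 4485 [[-0.019, -0.0177, -0.0263], [0.0132, -0.0003, -0.0247], [0.0348, 0.0175, 0.0162]]
y+ 68 [[0.0124, 0.0218], [0.0229, 0.0236], [0.034, 0.0248]]
y- 65 [[0.0131, -0.0247], [0.0241, -0.0234], [0.0348, -0.0224]]
x+ 70 [[0.0373, -0.0173], [0.0395, -0.0004], [0.0407, 0.0165]]
```

View pics/w3v.png

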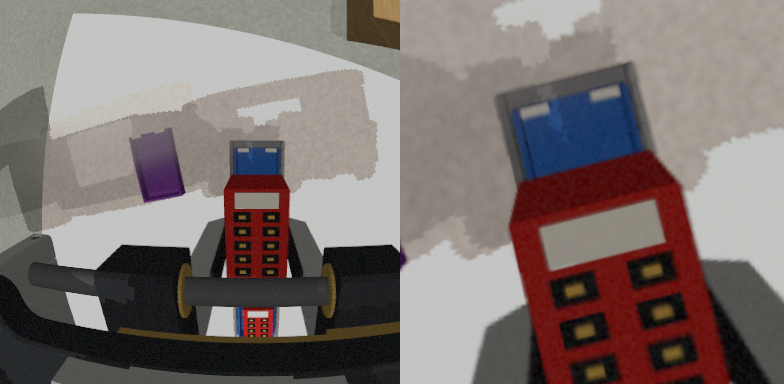

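The latch leads towards the notch, the housing is centred in y, and it needs about 1 mm more along +x. I lower it and release.

Emit:
carry_out(
  increments=[0.1,0,4,0,0,0,0,0.1,0,8,0,0,0,0,0.1,0,10.5,0,0,0,0,0.1,0,11.5,0,0,0,0,0.1,0,12.2,0,0,0,0,0.1,0,12.7,0,0,0,0,0.1,0,13.1,0,0,0,0,0.1,0,13.3,0,0,0,0,0.1,0,13.4,0,0,0,0,0.1,0,13.5,0,0,0,0,0.1,0,13.5,0,0,0,0,0.1,0,13.5,0,0,0,0],
)

```text
clock: 8.25
position: [0.5171, 0.3574, 0.0297]
tool_rot: [[-0.243, 0.97, 0.0], [0.97, 0.243, 0.0], [0.0, 0.0, -1.0]]
ft_force: [0.3, -0.7, -1.9]
finger_gap: 0.0359
```

Emit:
carry_out(
  increments=[0,0,0,0,0,0,0.42,0,0,0,0,0,0,0.5,0,0,0,0,0,0,0.6,0,0,0,0,0,0,0.7,0,0,0,0,0,0,0.7,0,0,-1,0,0,0,0.7,0,0,-4,0,0,0,0.7,0,0,-8,0,0,0,0.7,0,0,-13,0,0,0,0.7,0,0,-17,0,0,0,0.7,0,0,-17,0,0,0,0.7,0,0,-17,0,0,0,0.7],
)

```text
clock: 9.45
position: [0.5174, 0.3575, 0.2008]
tool_rot: [[-0.242, 0.97, 0.002], [0.97, 0.242, 0.001], [0.001, 0.003, -1.0]]
ft_force: [-0.3, -0.9, -2.4]
finger_gap: 0.0659
```

Run:
```python
from h import *
from nest import fit
s,im,T=wrist("w4");print(s["clock"],np.round(s["position"],4),s["finger_gap"])
print(fit("w4",(.5168,.3583),.0535,.046))
P=wcloud(im,T);a=np.radians(104);R=np.array([[np.cos(a),np.sin(a)],[-np.sin(a),np.cos(a)]])
c=(P[...,:2]-[.5168,.3583])@R.T;m=(abs(c[...,0])<.04)&(abs(c[...,1])<.022)&(P[...,2]>.046)&(P[...,2]<.065)
print("in comp frame",m.sum(),np.percentile(c[m],[1,99],axis=0).round(4).tolist(),P[m][:,2].mean(),P[m][:,2].std(),np.linalg.lstsq(np.c_[c[m],np.ones(m.sum())],P[m][:,2],rcond=None)[0].round(4))
```

```text
9.45 [0.5174 0.3575 0.2008] 0.0658759076104075
(1863, np.float64(0.0544), [array([516.7, 359.5]), array([35.9, 66. ]), np.float64(13.5)])
in comp frame 1863 [[-0.0312, -0.0177], [0.0339, 0.0177]] 0.05438015917452166 0.0008479477085240051 [0.0012 0.0004 0.0544]
```

Emit:
carry_out(
  increments=[-68,-17.4,-2,0,0,-14,0.8,-68,-17.4,-2,0,0,-14,0.8,-68,-17.4,-2,0,0,-14,0.8,-68,-17.4,-2,0,0,-14,0.8,-68,-17.4,-2,0,0,-14,0.8,-68,-17.4,-2,0,0,-14,0.8,-68,-17.4,-2,0,0,-14,0.8,-68,-17.4,-2,0,0,-14,0.8,-68,-17.4,-2,0,0,-14,0.8,-68,-17.4,-2,0,0,-14,0.8,-68,-17.4,-2,0,0,-14,0.8,-68,-17.4,-2,0,0,-14,0.8,-68,-17.4,-2,0,0,-14,0.8,-68,-17.4,-2,0,0,-14,0.8,-68,-17.4,-2,0,0,-14,0.8,-68,-17.4,-2,0,0,-14,0.8,-68,-17.4,-2,0,0,-14,0.8,-68,-17.4,-2,0,0,-14,0.8],
)

```text
clock: 11.3
position: [0.5128, -0.3425, 0.2183]
tool_rot: [[-0.472, 0.882, -0.002], [0.882, 0.472, 0.002], [0.002, -0.001, -1.0]]
ft_force: [-0.3, -0.5, -1.2]
finger_gap: 0.075
```

Run:
```python
from h import *
from nest import fit
s,im,T=wrist("w5");print(s["clock"],np.round(s["position"],4),np.round(s["tool_rot"],3).tolist())
n,z,(c,sz,ang)=fit("w5",(.4895,-.301),.047,.05);print(n,z,c,sz,ang)
cv2.imwrite("pics/td5.png",topdown(im,T,(.49,-.3),.08,.046))
a=np.radians(ang if sz[0]>sz[1] else ang+90);print("yaw",np.degrees(a))
print("tool delta cm",(np.array(s["tool_rot"]).T@(np.array([c[0]/1000,c[1]/1000,.0])-s["position"])*100).round(2))
```

```text
11.3 [ 0.5128 -0.3425  0.2183] [[-0.472, 0.882, -0.002], [0.882, 0.472, 0.002], [0.002, -0.001, -1.0]]
1706 0.0474 [ 489.3 -298.6] [35.9 65.7] 27.9
yaw 117.90000000000002
tool delta cm [4.930e+00 1.000e-02 2.185e+01]
```

View pics/td5.png

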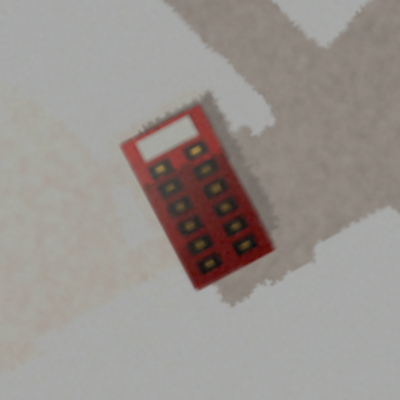

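The latch is at the upper left, which is the tool's +x direction. I grip it now.

Emit:
carry_out(
  increments=[3,0,5,0,0,0,0.8,4.9,0,10,0,0,0,0.8,4.9,0,14,0,0,0,0.8,4.9,0,17,0,0,0,0.8,4.9,0,19,0,0,0,0.8,4.9,0,19.7,0,0,0,0.8,4.9,0,19.7,0,0,0,0.8,4.9,0,19.7,0,0,0,0.45,4.9,0,19.7,0,0,0,0.2,4.9,0,19.7,0,0,0,0,4.9,0,19.7,0,0,0,0,4.9,0,19.7,0,0,0,0,4.9,0,19.7,0,0,0,0,4.9,0,19.7,0,0,0,0,4.9,0,19.7,0,0,0,0],
  newtons=30,
)

```text
clock: 12.85
position: [0.4902, -0.3016, 0.0228]
tool_rot: [[-0.47, 0.883, 0.0], [0.883, 0.47, -0.0], [-0.0, 0.0, -1.0]]
ft_force: [-0.5, 0.0, 1.7]
finger_gap: 0.0359
```

Emit:
carry_out(
  increments=[0,0,-1,0,0,0,0,0,0,-5,0,0,0,0,0,0,-9,0,0,0,0,2,3.2,-13,0,0,6,0,4,6.4,-14.7,0,0,12,0,6,9.6,-14.7,0,0,18,0,8.1,12.8,-14.7,0,0,24,0,10.1,16,-14.7,0,0,30,0,12.2,19.2,-14.7,0,0,36.7,0,12.2,19.2,-14.7,0,0,36.7,0,12.2,19.2,-14.7,0,0,36.7,0,12.2,19.2,-14.7,0,0,36.7,0],
)

```text
clock: 14.05
position: [0.6015, -0.1042, 0.1693]
tool_rot: [[0.151, 0.989, -0.001], [0.989, -0.151, -0.0], [-0.0, -0.001, -1.0]]
ft_force: [-0.0, -0.6, -2.6]
finger_gap: 0.0361
```

Run:
```python
from h import *
s,im,T=wrist("w6");print(s["clock"],np.round(s["position"],4),np.round(s["tool_rot"],3).tolist(),s["ft_force"],s["finger_gap"])
P=wcloud(im,T);q=(P-s["position"])@np.array(s["tool_rot"])
hsv=cv2.cvtColor(im["pixels"],cv2.COLOR_BGR2HSV);h,sa,v=[hsv[...,i].astype(int) for i in range(3)]
m=(abs(q[...,0])<.06)&(abs(q[...,1])<.03)&(q[...,2]>-.04)&(q[...,2]<.03)&((h<8)|(h>172))&(sa>100)
print("held",m.sum(),np.percentile(q[m],[1,50,99],axis=0).round(4).tolist())
mt=m&(q[...,2]<-.018);print([np.round(x,1) for x in cv2.minAreaRect((q[mt][:,:2]*1000).astype(np.float32))])
r=np.radians(81.3);R=np.array([[np.cos(r),np.sin(r)],[-np.sin(r),np.cos(r)]])
c=(P[...,:2]-[.61,-.025])@R.T;z=P[...,2];k=(abs(z-.029)<.004)
def line(sel,iu,iv,lo,hi,fn):
    xs=[];ys=[]
    for x0 in np.arange(lo,hi,.0015):
        w=sel&(abs(c[...,iu]-x0)<.00075)
        if w.sum()>1: xs.append(x0);ys.append(fn(c[w][:,iv]))
    xs=np.array(xs);ys=np.array(ys);p=np.polyfit(xs,ys,1);g=abs(ys-np.polyval(p,xs))<.002
    p=np.polyfit(xs[g],ys[g],1);return len(xs),g.sum(),np.degrees(np.arctan(p[0])).round(2),p.round(4)
print("long face y",line(k&(c[...,1]<-.012)&(c[...,1]>-.04),0,1,-.02,.045,np.max))
print("end face x",line(k&(c[...,0]>.03)&(c[...,0]<.07),1,0,-.022,.022,np.min))
pl=abs(z-.0135)<.0035
print("left edge",line(pl&(c[...,1]>.03)&(c[...,1]<.07),0,1,-.05,.065,np.max))
print("far edge",line(pl&(c[...,0]>.05)&(c[...,0]<.09),1,0,-.05,.04,np.max))
cv2.imwrite("pics/w6v.png",np.hstack([im["pixels"][:,60:460],topdown(im,T,(.615,-.015),.08,.028,384)]))
```

```text
14.05 [ 0.6015 -0.1042  0.1693] [[0.151, 0.989, -0.001], [0.989, -0.151, -0.0], [-0.0, -0.001, -1.0]] [-0.03350704 -0.62097069 -2.60409417] 0.03610406316428766
held 4524 [[-0.0194, -0.0182, -0.0259], [0.013, -0.0007, -0.0243], [0.0358, 0.0171, 0.0174]]
[array([ 7.9, -0.5]), array([36.5, 56.2]), np.float64(89.7)]
long face y (37, np.int64(34), np.float64(-1.05), array([-0.0184, -0.022 ]))
end face x (20, np.int64(15), np.float64(2.24), array([0.039 , 0.0434]))
left edge (77, np.int64(77), np.float64(-0.32), array([-0.0057,  0.0504]))
far edge (53, np.int64(53), np.float64(-0.27), array([-0.0048,  0.0695]))
```

View pics/w6v.png

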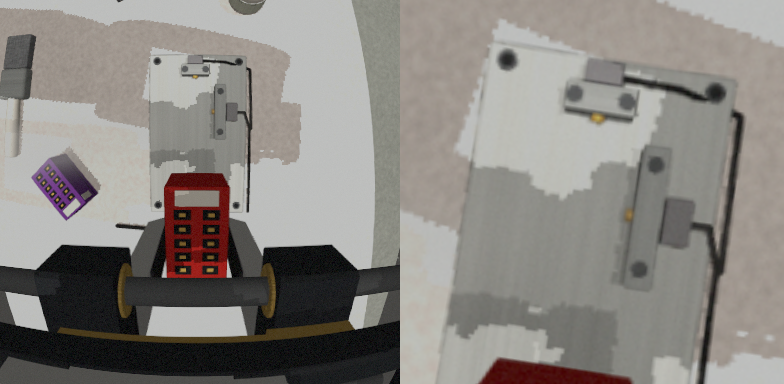

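The plate is clear, with the stops visible at (600,97) and (648,215) in the right half. The housing is held straight, about 3 mm ahead of the TCP. I set it down about 8 mm off both stops.

Emit:
carry_out(
  increments=[3,-0.3,0,0,0,0,0,6.5,-0.6,0,0,0,0,0,7.9,-0.7,3,0,0,0,0,7.9,-0.7,7,0,0,0,0,7.9,-0.7,10,0,0,0,0,7.9,-0.7,11.7,0,0,0,0,7.9,-0.7,12.5,0,0,0,0,7.9,-0.7,13,0,0,0,0,7.9,-0.7,13.2,0,0,0,0,7.9,-0.7,13.3,0,0,0,0,7.9,-0.7,13.4,0,0,0,0,7.9,-0.7,13.4,0,0,0,0],
)

```text
clock: 15.3
position: [0.6077, -0.0244, 0.0363]
tool_rot: [[0.151, 0.989, 0.001], [0.989, -0.151, -0.0], [-0.0, 0.001, -1.0]]
ft_force: [-0.7, -0.2, -2.6]
finger_gap: 0.0359
```

```bash
cat > st.py <<'E'
from h import *
s=observe();Rt=np.array(s["tool_rot"]);r=np.radians(81.2)
N=np.array([[np.cos(r),np.sin(r)],[-np.sin(r),np.cos(r)]])
p=N@(np.array(s["position"])[:2]-[.6157,-.0155])+[.003,.0005]
print("t",s["clock"],"pos",np.round(s["position"],4),"yaw",np.degrees(np.arctan2(Rt[1,0],Rt[0,0])).round(2),"housing rel seat mm",(p*1000).round(1),"force nest xy",(N@s["ft_force"][:2]).round(2),"z",round(s["ft_force"][2],2),"torque",np.round(s["torque"],2))
E
python3 st.py
```

```text
t 15.3 pos [ 0.6077 -0.0244  0.0363] yaw 81.33 housing rel seat mm [-7.  7.] force nest xy [-0.28  0.71] z -2.55 torque [-0.25  0.12 -0.03]
```

Emit:
carry_out(
  increments=[0,0,0.05,0,0,0,0,0,0,0.1,0,0,0,0,0,0,0.13,0,0,0,0,0,0,0.13,0,0,0,0],
)

```text
clock: 15.7
position: [0.6074, -0.0243, 0.0349]
tool_rot: [[0.151, 0.989, 0.001], [0.989, -0.151, -0.0], [0.0, 0.001, -1.0]]
ft_force: [-1.7, -0.3, 1.3]
finger_gap: 0.0356
```

```bash
python3 st.py
```

```text
t 15.7 pos [ 0.6074 -0.0243  0.0349] yaw 81.34 housing rel seat mm [-6.9  7.3] force nest xy [-0.52  1.62] z 1.25 torque [-0.24  0.39  0.01]
```

Emit:
carry_out(
  increments=[0,0.1,-0.03,0,0,0,0,0,0.2,-0.03,0,0,0,0,0,0.3,-0.03,0,0,0,0,0,0.4,-0.03,0,0,0,0,0,0.5,-0.03,0,0,0,0,0,0.5,-0.03,0,0,0,0],
)

```text
clock: 16.3
position: [0.612, -0.0251, 0.0349]
tool_rot: [[0.151, 0.989, -0.0], [0.989, -0.151, -0.0], [-0.0, -0.0, -1.0]]
ft_force: [-3.3, -0.4, 5.2]
finger_gap: 0.0356
```

```bash
python3 st.py
```

```text
t 16.3 pos [ 0.612  -0.0251  0.0349] yaw 81.33 housing rel seat mm [-7.   2.7] force nest xy [-0.95  3.24] z 5.22 torque [-0.24  0.76  0.01]
```

Emit:
carry_out(
  increments=[0,0,-0.04,0,0,0,0,0,0.05,-0.05,0,0,0,0,0,0.1,-0.05,0,0,0,0,0,0.1,-0.05,0,0,0,0],
)

```text
clock: 16.7
position: [0.6127, -0.0252, 0.0349]
tool_rot: [[0.151, 0.989, -0.001], [0.989, -0.151, 0.0], [-0.0, -0.001, -1.0]]
ft_force: [-4.2, 0.4, 3.9]
finger_gap: 0.0356
```

```bash
python3 st.py
```

```text
t 16.7 pos [ 0.6127 -0.0252  0.0349] yaw 81.33 housing rel seat mm [-7.1  2. ] force nest xy [-0.28  4.16] z 3.91 torque [-0.25  0.76 -0.05]
```

Emit:
carry_out(
  increments=[0,0,-0.05,0,0,0,0,0,0.05,-0.06,0,0,0,0,0,0.1,-0.06,0,0,0,0,0,0.15,-0.06,0,0,0,0,0,0.15,-0.06,0,0,0,0],
)

```text
clock: 17.2
position: [0.6141, -0.0254, 0.0349]
tool_rot: [[0.151, 0.989, -0.001], [0.989, -0.151, 0.0], [-0.0, -0.001, -1.0]]
ft_force: [-2.8, -0.6, -1.8]
finger_gap: 0.0358
```

```bash
python3 st.py
```

```text
t 17.2 pos [ 0.6141 -0.0254  0.0349] yaw 81.33 housing rel seat mm [-7.   0.6] force nest xy [-0.98  2.64] z -1.79 torque [-0.33  0.65 -0.01]
```

Emit:
carry_out(
  increments=[0.1,0,0,0,0,0,0,0.2,0,0,0,0,0,0,0.3,0,0,0,0,0,0,0.4,0,0,0,0,0,0,0.5,0,0,0,0,0,0,0.55,0,0,0,0,0,0,0.55,0,0,0,0,0,0],
)

```text
clock: 17.9
position: [0.6151, -0.0202, 0.0354]
tool_rot: [[0.151, 0.989, -0.0], [0.989, -0.151, -0.001], [-0.001, -0.0, -1.0]]
ft_force: [-3.7, -2.2, -2.9]
finger_gap: 0.0358
```

```bash
python3 st.py
```

```text
t 17.9 pos [ 0.6151 -0.0202  0.0354] yaw 81.34 housing rel seat mm [-1.7  0.3] force nest xy [-2.73  3.36] z -2.85 torque [-0.58  0.68 -0.03]
```

Emit:
carry_out(
  increments=[0.05,0.03,0.02,0,0,0,0,0.1,0.06,0.03,0,0,0,0,0.15,0.1,0.03,0,0,0,0,0.15,0.1,0.03,0,0,0,0],
)

```text
clock: 18.3
position: [0.6157, -0.0189, 0.0351]
tool_rot: [[0.151, 0.989, -0.002], [0.989, -0.151, -0.0], [-0.001, -0.002, -1.0]]
ft_force: [-5.2, -3.2, -2.0]
finger_gap: 0.0359
```

```bash
python3 st.py
```

```text
t 18.3 pos [ 0.6157 -0.0189  0.0351] yaw 81.33 housing rel seat mm [-0.4 -0. ] force nest xy [-3.93  4.66] z -2.01 torque [-0.77  1.1  -0.04]
```

Emit:
carry_out(
  increments=[0.07,0.05,0,0,0,0,0,0.14,0.1,0,0,0,0,0,0.2,0.15,0,0,0,0,0,0.2,0.15,0,0,0,0,0,0.2,0.15,0,0,0,0],
)

```text
$.increments: bad value
```

```bash
python3 st.py
```

```text
t 18.3 pos [ 0.6157 -0.0189  0.0351] yaw 81.33 housing rel seat mm [-0.4 -0. ] force nest xy [-3.93  4.66] z -2.01 torque [-0.77  1.1  -0.04]
```

Emit:
carry_out(
  increments=[0.07,0.05,0,0,0,0,0,0.14,0.1,0,0,0,0,0,0.2,0.15,0,0,0,0,0,0.2,0.15,0,0,0,0,0,0.2,0.15,0,0,0,0,0],
)

```text
clock: 18.8
position: [0.6159, -0.0178, 0.035]
tool_rot: [[0.151, 0.989, -0.006], [0.989, -0.151, -0.001], [-0.002, -0.005, -1.0]]
ft_force: [-8.5, -4.7, 0.9]
finger_gap: 0.0358
```

```bash
python3 st.py
```

```text
t 18.8 pos [ 0.6159 -0.0178  0.035 ] yaw 81.34 housing rel seat mm [ 0.7 -0.1] force nest xy [-5.95  7.64] z 0.92 torque [-1.02  1.81 -0.14]
```

Emit:
carry_out(
  increments=[0.05,0,0,0,0,0,0,0.1,0,0,0,0,0,0,0.15,0,0,0,0,0,0,0.15,0,0,0,0,0,0,0.15,0,0,0,0,0,0],
)

```text
clock: 19.3
position: [0.6159, -0.0176, 0.0351]
tool_rot: [[0.151, 0.989, -0.006], [0.989, -0.151, -0.003], [-0.004, -0.006, -1.0]]
ft_force: [-8.6, -6.9, 2.8]
finger_gap: 0.0357
```

```bash
python3 st.py
python3 - <<'E'
from h import *
from nest import fit
s,im,T=wrist("w7");P=wcloud(im,T);q=(P-s["position"])@np.array(s["tool_rot"])
hsv=cv2.cvtColor(im["pixels"],cv2.COLOR_BGR2HSV);h,sa,v=[hsv[...,i].astype(int) for i in range(3)]
m=(abs(q[...,0])<.06)&(abs(q[...,1])<.03)&(q[...,2]>-.04)&(q[...,2]<-.018)&((h<8)|(h>172))&(sa>100)
t=P[m];co=np.linalg.lstsq(np.c_[t[:,:2]-t[:,:2].mean(0),np.ones(len(t))],t[:,2],rcond=None)[0]
print("tilt",co.round(4),"front",np.percentile(q[m],99,axis=0).round(4),[np.round(x,1) for x in cv2.minAreaRect((t[:,:2]*1000).astype(np.float32))])
v1=topdown(im,T,(.62,.01),.035,.028,380)
sc=get_image("scene");x=cv2.resize(sc["pixels"][195:265,205:310],(570,380),interpolation=2)[:,:400]
cv2.imwrite("pics/w7v.png",np.hstack([v1,x]))
E
```

```text
t 19.3 pos [ 0.6159 -0.0176  0.0351] yaw 81.34 housing rel seat mm [ 1. -0.] force nest xy [-8.18  7.44] z 2.83 torque [-1.58  1.96 -0.06]
tilt [-0.0084 -0.0168  0.0593] front [ 0.0356  0.0171 -0.0195] [array([616.2,  -9.7]), array([56.1, 37. ]), np.float64(80.9)]
```

View pics/w7v.png

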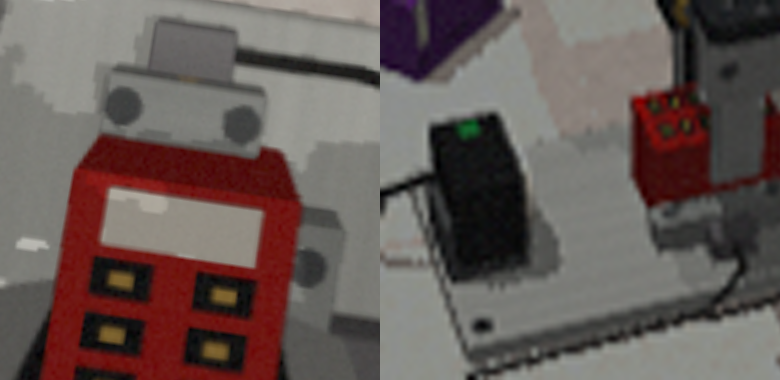

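The housing is flush against the end stop with its latch at that end, and the long stop is hidden behind its right side. The contact is stiff on both axes. The housing is about 0.018 rad nose-down, so I correct that slightly and recheck.

Emit:
carry_out(
  increments=[0,0,0,0,0.3,0,0,0,0,0,0,0.6,0,0,0,0,0,0,0.8,0,0,0,0,0,0,0.8,0,0,0,0,0,0,0.8,0,0,0,0,0,0,0.8,0,0],
)

```text
clock: 20.0
position: [0.616, -0.0175, 0.035]
tool_rot: [[0.15, 0.989, -0.004], [0.989, -0.15, 0.01], [0.01, -0.005, -1.0]]
ft_force: [-9.3, -6.2, 0.6]
finger_gap: 0.036
```

```bash
python3 st.py
python3 - <<'E'
from h import *
s,im,T=wrist("w8")
for tag,pos,Rt in(("w6",np.array([.6015,-.1042,.1693]),None),("w8",np.array(s["position"]),0)):
    im=dict(np.load(tag+".npz"));P=wcloud(im,im["T"])
    hsv=cv2.cvtColor(im["pixels"],cv2.COLOR_BGR2HSV);h,sa,v=[hsv[...,i].astype(int) for i in range(3)]
    r=np.radians(81.2);N=np.array([[np.cos(r),np.sin(r)],[-np.sin(r),np.cos(r)]])
    q=(P[...,:2]-pos[:2])@N.T;zz=P[...,2]-pos[2]
    m=(abs(q[...,0])<.06)&(abs(q[...,1])<.03)&(zz>.018)&(zz<.035)&((h<8)|(h>172))&(sa>100)
    co=np.linalg.lstsq(np.c_[q[m],np.ones(m.sum())],P[m][:,2],rcond=None)[0];print(tag,"slope nest x,y",co.round(4),"front",np.percentile(q[m],99,axis=0).round(4))
print(observe()["tool_rot"])
E
```

```text
t 20.0 pos [ 0.616  -0.0175  0.035 ] yaw 81.34 housing rel seat mm [ 1.1 -0.1] force nest xy [-7.52  8.29] z 0.65 torque [-1.69  1.89 -0.05]
w6 slope nest x,y [-0.0135 -0.0023  0.1937] front [0.0357 0.0182]
w8 slope nest x,y [-0.0112  0.0033  0.0593] front [0.0353 0.0182]
[[ 0.15047918  0.98860568 -0.00385074]
 [ 0.98856517 -0.15043235  0.01044069]
 [ 0.00974245 -0.00537781 -0.99993808]]
```

Emit:
carry_out(
  increments=[0,0,0,0,0,0,0,0,0,0,0,0,0,0,0,0,0,0,0,0,0,0,0,0,0,0,0,0,0,0,0,0,0,0,0,0,0,0,0,0,0,0,0,0,0,0,0,0,0],
)

```text
clock: 20.75
position: [0.616, -0.0175, 0.035]
tool_rot: [[0.15, 0.989, -0.004], [0.989, -0.15, 0.01], [0.01, -0.005, -1.0]]
ft_force: [-8.6, -6.9, 1.3]
finger_gap: 0.0358
```

```bash
python3 st.py; python3 -c "
from h import *
print(hand_in())"
```

```text
t 20.75 pos [ 0.616  -0.0175  0.035 ] yaw 81.34 housing rel seat mm [ 1.1 -0.1] force nest xy [-8.11  7.42] z 1.33 torque [-1.66  1.91 -0.1 ]
the job is handed in; nothing more can be done
None
```

I put the checked housing in the free compartment and pressed the next housing into the corner of the nest. I handed the job in at about 21 s while still holding it there; no verdict was reported.

- **Checked housing:** it lies flat and released, about 1 mm from the compartment's middle, with its latch at the notch. I checked this from the wrist camera right after letting go.
- **Next housing:** it is on the plate with its latch at the end stop. The arm pushes with about 8 N towards the end stop and 7 N towards the long stop, steady over the last 0.7 s. That is about 5 N on each stop beyond the pin springs.
- **Position and angle:** its yaw is within about 0.5° of the nest. Its tilt is about 0.01 rad, no more than the camera's own bias.
- **What disagreed or wasn't checked:** my camera-based seat estimate puts the housing 1.1 mm past the seat in x, which is within the 2 mm calibration. The sharp rise in force there suggests it is against the end stop. I could not see the pins directly, so I inferred that they are in from the forces and positions.
- **Other objects:** I did not aim any move at the other housings, the brush or the bottle, but I did not re-measure them at the end.

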